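# Clamp a boot's end plate in the bonding press

### The arm

A 6-joint arm with a two-finger parallel gripper is mounted at the origin on a cart in front of the work surface, level with it; the furniture and walls round the work are solid. World frame = base frame: x ahead of the robot, y to its left, z up, the work surface at z = 0. Lengths are in mm, angles in rad, forces in N, time in s.
With the tool pointing down it reaches from about 350 to 975 mm from the base axis. Payload 7.1 kg.
Tool frame: the origin (TCP) lies midway between the tips of the shut fingers; the grasp point (between the pads) lies env.hold_point_z behind it (env.hold_point_z is the distance from the TCP to the grasp point, in mm); z points along the fingers, y is the line along which they close (so a half turn about z gives the same grasp; the last joint's range is limited). The gripper opens to 88 mm and grips with 3 to 60 N. Pads are 20 mm wide; open, the fingers measure 115 mm over their backs; the gripper's body (75 mm by 178 mm) begins 61 mm behind the grasp point.
Start: joints at [-1.326, 0.423, 1.63, -0, 1.089, -0.019], TCP at [162.988, -603.357, 222.675] pointing down, gripper open.
Joint ranges: [-3, 3], [-0.9, 2.11], [0.09, 2.58], [-1.31, 4.45], [0.11, 2.69], [-2.54, 2.54]. Speed limits (rad/s): [2.39, 2.39, 3.01, 3.14, 3.14, 3.14].

### API

Orientations are given as a unit quaternion [x, y, z, w].
In Python, from station import env gives the robot as it stands. Calls block until the motion is done:
- env.reach(position, orientation): joint-space move of the TCP to a pose.
- env.move_l(position, rot=None, rate=150, f_stop=None): straight line of the TCP; rot=None keeps the orientation; rate is the mean speed in mm/s. With f_stop (N) it stops when the force on the tool has changed by that much, and returns True; else False.
- env.move_joints(angles): joint-space move.
- env.set_gripper(opening): finger opening in mm; the grip force is fixed at half the most; returns when the fingers have stopped.
- env.hold(seconds).
- env.ik(position, orientation): joint angles nearest the present ones, or None.
- env.read_state(): the state.
- env.camera(name): name is "scene" or "top" or "wrist"; returns the picture (400x640x3 uint8, blue, green, red); there is no depth.
- env.camera_params(name): a dict with "fx", "fy", "cx", "cy" (pixels), "pose" (4x4, takes a point from camera to world coordinates); the wrist camera has in their place "tool_from_camera" (4x4, takes a point from camera to tool coordinates, whose origin is the TCP and whose axes are the flange's). Camera axes: x right, y up, looking along -z (the intrinsics and any distortion apply to the point x, -y, -z); pixel columns grow to the right and rows downward; lengths in mm; the calibration is good to about 2 mm. The wrist camera is an equidistant fisheye: a pixel r from the principal point sees the ray r / f radians off the axis. A picture is of the moment at which its call begins: read the wrist's pose just before it. camera_params takes no time and is no camera call.
A pose or a line that the arm cannot do raises env.IKError and nothing moves.
- env.sign_off(): hands the job in; it is judged then, once.
Trained networks look in the newest picture that a camera, given by its name, has taken for a name from the list of things; names that differ only in an ending like _2 or _b are one class to them, and where a whole thing is asked for, a point or a joint stands for the part that bears it (a point fixed in the world has none). Each returns a list of dicts, best first, with "confidence" (0 to 1); they miss things now and then, are a little off and sometimes report something else, mostly with a low value. They report only what shows in the picture. A call takes as long as a camera call.
- env.boxes_of(camera, thing): "xy" ([column, row] in pixels, amid what is visible of it).
- env.trace(camera, thing): "mask" (400x640 bool, what is visible of it) and "xy" ([column, row] in pixels, amid what is visible of it).
- env.pinpoint(camera, thing): "xy" ([column, row] in pixels: a listed point, or the origin of a listed thing).
The state is a dict: "time_s": time; "qpos": joint angles; "dq": joint speeds; "tau": joint torques, N m; "tool_pos": TCP position; "orientation": TCP orientation; "force": force on the tool from outside, world axes, zero at the start; "wrist_torque": the same for the moment, N m; "width": finger opening in mm; "grip_force": force on a finger pad.
Only numpy, scipy, OpenCV 4.12 (cv2) and the standard library are available. Lean on these libraries where they do the work, as an engineer would, in place of code of your own. Each camera call takes 0.05 s, during which the arm holds its last target. There are 200 camera calls.

### The job

The rubber boot in the press's shuttle has cement on its rim: lay the aluminium end plate flat and centred on top of it, spigot up. Then push the shuttle all the way in under the press, without the plate slipping off centre, and press the sprung arm down until its catch holds it, so that the foot clamps the plate while the cement sets. Leave the other things on the bench where they are.

Things in the scene. Friction and masses are not known exactly. Their poses are not given: they have to be found in the camera images.
- press: Bonding press fixed to the table: grey bed 200 x 275 x 12 mm with two rails, a column at its far end, an aluminium arm 24 mm wide hinged on the column, reaching towards the robot in the plane y = 0. Origin on the table under the foot. Its x points from the grip to the column, its y to the left, towards the loading place, z up. The arm's hinge lies along y at x = 85, z = 85 mm
- press_arm (a joint): Press arm angle, rad: 0 = sprung fully up (as it starts), 0.50 = level, held by the catch; hard stop at 0.53. The catch snaps over as the arm passes 0.50: press on to about the stop to be sure. Let go, it settles at about 0.50 (let go too early, it springs up). Needs up to about 20 N straight down on the grip with the work under the foot
- grip_top (a point): Point on top of the arm's black round grip (26 mm thick, 92 mm long), 22 mm before its end; moves with the arm: in the press frame at (-105, 0, 227) mm with the arm up, (-150, 0, 118) mm when caught. A straight push down at x = -105, y = 0 mm meets the grip all the way: its top there is at z = 227 mm with the arm up, 118 mm when caught, 112 mm at the hard stop
- catch (a joint): Angle of the steel catch, a sprung hook that stands beside the arm on its right (y = -34 mm, x = -56 mm in the press frame) and snaps over a pin on the arm's side: 0 = home (rest, or hooked over the pin), pushed open to about 0.14 rad while the pin passes. It needs no handling. Its top is 136 mm above the table
- shuttle (a joint): Travel of the shuttle, m: 0 = out at the loading place (as it starts), 0.13 = fully in against its stop, boot under the foot. Slides along the press's -y; friction about 2 N, stays where it is left
- nest_center (a point): Centre of the shuttle's round black nest (lip 9 mm high, inside diameter 68 mm) in which the boot stands, on the shuttle's top face, 24 mm above the table; moves with the shuttle. In the press frame at (0, 130 - travel, 24) mm
- push_face (a point): Centre of the outer (left, +y) face of the shuttle's upright push plate: 60 mm wide along x, 6 mm thick, from 16 to 60 mm above the table, this point 40 mm above it and 88 mm to the left of nest_center. Push it along the press's -y
- boot: Black moulded rubber boot, stiff and loose, standing in the shuttle's nest: 63 mm diameter, 43 mm high, its flat top rim 67 mm above the table. Origin at the centre of its underside, z up
- end_plate: Loose aluminium end plate: flat round disc 66 mm diameter, 6 mm thick, with a round spigot 23 mm diameter standing 20 mm high on its middle (grip it there). 0.1 kg. It lies spigot up on the table. Origin at the centre of the disc's underside, z up
- low_boot: Bystander: another black boot, 62 mm diameter, 40 mm high, on the table; origin at the centre of its underside
- green_roll: Bystander: roll of green tape standing on end, 48 mm diameter, 50 mm high; origin at the centre of its underside
- cement: Bystander: red and white tube lying on the table right of the press, 126 mm long, 33 mm wide, 24 mm high; origin under its middle
- marker: Bystander: thick yellow and black marker lying on the table, about 100 mm long, 20 mm thick; origin under its middle
- coffee_mug: Bystander: blue-grey mug, 80 mm diameter, 94 mm high; origin under its middle
- foot: The press's sprung foot, an upside-down steel cup 58 mm diameter with a 38 mm bore that goes over the spigot; moves with the arm. With the arm up its lowest edge is 97 mm above the table (plate and spigot on the boot reach 93 mm). It sits on a sprung spindle in the arm, yields upward up to 12 mm and clamps the plate with about 13 N when the arm is caught. Origin at the centre of its lower face

How it is judged:
By the outcome, as a careful person would: the job done as asked, in the order asked, and still so for the second after the job is handed in, with the robot touching nothing.
It also fails if it takes over 72 s, if anything falls off the work surface, if the arm or the gripper's body presses on something with over 40 N, if the wrist force passes 120 N, or if a joint passes its speed limit or range.

## Working session

There is one attempt and no reset: what is moved stays moved. The work goes in short steps, each a Python script; the robot and the scene stay as the last script left them, time stands still between calls to the robot, and variables do not carry over. Pictures are saved under pics/ and viewed, at most 10 in all, crops included, and the job is handed in when it is done.

```bash
ls; mkdir -p pics; cat > h.py <<'E'
import numpy as np, cv2
from station import env
from scipy.spatial.transform import Rotation as R
def ray(cam, px, st=None):
    p=env.camera_params(cam)
    u,v=px
    if cam=="wrist":
        a=np.array([(u-p["cx"]),(v-p["cy"])]); r=np.hypot(*a); th=r/p["fx"]
        d=np.array([np.sin(th)*a[0]/max(r,1e-9),np.sin(th)*a[1]/max(r,1e-9),np.cos(th)])
        T=np.eye(4); T[:3,:3]=R.from_quat(st["orientation"]).as_matrix(); T[:3,3]=st["tool_pos"]
        M=T@np.array(p["tool_from_camera"])
    else:
        d=np.array([(u-p["cx"])/p["fx"],(v-p["cy"])/p["fy"],1.]); M=np.array(p["pose"])
        D=p.get("dist",p.get("distortion"))
        if D is not None:
            q=cv2.undistortPoints(np.array([[[u,v]]],float),np.array([[p["fx"],0,p["cx"]],[0,p["fy"],p["cy"]],[0,0,1]]),np.array(D,float))[0,0]; d[:2]=q
    d=np.array([d[0],-d[1],-d[2]])
    d=M[:3,:3]@d
    return M[:3,3],d/np.linalg.norm(d)
def at_z(o,d,z): return o+d*(z-o[2])/d[2]
def tri(rays):
    A=sum(np.eye(3)-np.outer(d,d) for o,d in rays); b=sum((np.eye(3)-np.outer(d,d))@o for o,d in rays)
    x=np.linalg.solve(A,b); return x,[round(float(np.linalg.norm(np.cross(x-o,d))),1) for o,d in rays]
E
python3 - <<'E'
from h import *
np.set_printoptions(precision=1,suppress=True)
for c in ("scene","top","wrist"):
    im=env.camera(c); cv2.imwrite(f"pics/{c}0.png",im)
    print(c,{k:v for k,v in env.camera_params(c).items()})
print(env.hold_point_z, env.read_state())
P={}
for t in ("press","grip_top","nest_center","push_face","boot","end_plate","foot","coffee_mug","low_boot","green_roll","cement","marker"):
    rs=[]
    for c in ("scene","top"):
        r=env.pinpoint(c,t)
        if r: rs.append(ray(c,r[0]["xy"])); print(t,c,np.array(r[0]["xy"]),round(r[0]["confidence"],2),at_z(*rs[-1],0))
    if len(rs)==2: print("   tri",*tri(rs))
print(env.read_state()["time_s"])
E
```

```text
pics
station.py
scene {'fx': 505.4916294520306, 'fy': 505.4916294520306, 'cx': 316.8172307694548, 'cy': 210.14231196217517, 'pose': array([[  -0.8,    0.4,   -0.4, -121.9],
       [  -0.6,   -0.6,    0.6,  985. ],
       [   0. ,    0.7,    0.7, 1365.9],
       [   0. ,    0. ,    0. ,    1. ]])}
top {'fx': 369.0353600884153, 'fy': 369.0353600884153, 'cx': 319.5849326223797, 'cy': 200.49575263152468, 'pose': array([[  -0. ,    1. ,   -0.1,  403.8],
       [  -1. ,   -0. ,    0. ,  -19.1],
       [   0. ,    0.1,    1. , 1142.9],
       [   0. ,    0. ,    0. ,    1. ]])}
wrist {'fx': 309.70691628693146, 'fy': 309.70691628693146, 'cx': 320.68900113879255, 'cy': 195.68367545780166, 'tool_from_camera': array([[   0. ,    1. ,    0.3,   75. ],
       [   1. ,   -0. ,   -0. ,    1.1],
       [   0. ,    0.3,   -1. , -162.2],
       [   0. ,    0. ,    0. ,    1. ]])}
18.700000000000003 {'time_s': 0.15, 'qpos': array([-1.3,  0.4,  1.6,  0. ,  1.1, -0. ]), 'dq': array([ 0., -0., -0.,  0., -0., -0.]), 'tau': array([ -0. , -54.5, -27.4,   0.1,   0. ,  -0. ]), 'tool_pos': array([ 162.9, -603. 
[... 1141 characters left out ...]
94 [657.7 343.3   0. ]
coffee_mug top [193.1 177. ] 0.81 [656.3 355.9  -0. ]
   tri [651.5 350.4  14.2] [1.8, 1.8]
low_boot scene [272.  288.5] 0.52 [541.1 233.9   0. ]
low_boot top [236.7 209.2] 0.81 [551.8 217.9   0. ]
   tri [553.4 221.9 -22.5] [1.4, 1.4]
green_roll scene [310.6 305.5] 0.71 [398.9 215.    0. ]
green_roll top [235.2 258.8] 0.75 [399.5 220.4   0. ]
   tri [398.2 218.6   5.3] [1.5, 1.5]
cement scene [380.1 182.9] 0.49 [ 507.2 -430.7    0. ]
cement top [443.  220.4] 0.89 [ 505.2 -424.6    0. ]
   tri [ 504.  -422.1    8. ] [0.6, 0.6]
marker scene [249.2 270.7] 0.68 [649.9 220.2  -0. ]
marker top [236.1 175.1] 0.73 [660.3 221.3   0. ]
   tri [656.4 219.7  -2.9] [4.8, 4.8]
1.35
```

```bash
python3 - <<'E'
import cv2
a=cv2.imread("pics/top0.png")[110:310,150:480]; cv2.imwrite("pics/topc.png",cv2.resize(a,None,fx=2.4,fy=2.4))
a=cv2.imread("pics/scene0.png")[130:360,180:440]; cv2.imwrite("pics/scenec.png",cv2.resize(a,None,fx=2.6,fy=2.6))
E
```

```text
(no output)
```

View pics/topc.png

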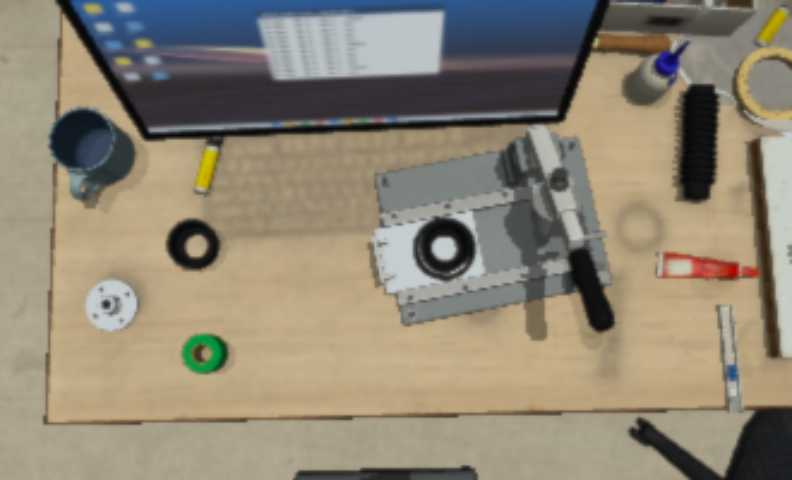

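View pics/scenec.png

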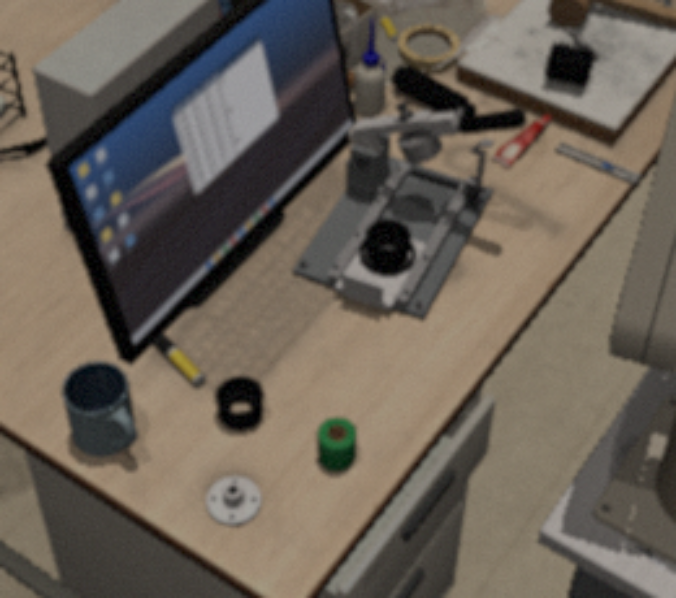

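The top view shows the end plate at about px (196,237) and the boot in the shuttle at (335,213). The press is yawed about +0.2 rad. All the bystanders are clear of the path. Next I'll take wrist views of the press from two places, then of the plate.

```bash
cat >> h.py <<'E'
def quat(yaw): # tool x = press +y, tool y = press +x, z down
    c,s=np.cos(yaw),np.sin(yaw)
    return R.from_matrix(np.array([[-s,c,0],[c,s,0],[0,0,-1]]).T.T).as_quat()
E
python3 - <<'E'
from h import *
import pickle
np.set_printoptions(precision=1,suppress=True)
q=quat(0.18); print(R.from_quat(q).as_matrix())
names={"nest_center":24,"push_face":40,"grip_top":227,"press":0,"boot":24,"foot":97}
obs=[]; 
for i,p in enumerate([(530,-110,330),(500,10,330)]):
    print(env.ik(p,q)); env.reach(p,q); env.hold(.3)
    st=env.read_state(); im=env.camera("wrist"); cv2.imwrite(f"pics/w{i}.png",im); 
    for t,z in names.items():
        r=env.pinpoint("wrist",t)
        if r:
            ry=ray("wrist",r[0]["xy"],st); obs.append((t,"wrist%d"%i,ry,r[0]["confidence"])); print(i,t,np.array(r[0]["xy"]),round(r[0]["confidence"],2),at_z(*ry,z))
    m=env.trace("wrist","boot")
    if m: pickle.dump((st,m[0]["mask"],m[0]["confidence"]),open(f"m{i}.pkl","wb")); print("mask",m[0]["xy"],m[0]["mask"].sum())
p=(467,290,260); env.reach(p,q); env.hold(.3)
for i in range(2):
    st=env.read_state(); im=env.camera("wrist"); cv2.imwrite(f"pics/p{i}.png",im)
    r=env.pinpoint("wrist","end_plate"); m=env.trace("wrist","end_plate")
    if r: ry=ray("wrist",r[0]["xy"],st); obs.append(("end_plate","w%d"%i,ry,r[0]["confidence"])); print("plate",r[0]["xy"],at_z(*ry,0))
    if m: pickle.dump((st,m[0]["mask"],m[0]["confidence"]),open(f"mp{i}.pkl","wb")); print(m[0]["xy"],m[0]["mask"].sum(),at_z(*ray("wrist",m[0]["xy"],st),6))
    if i==0: env.move_l((480,340,200))
pickle.dump(obs,open("obs.pkl","wb"))
for n in ("end_plate","boot","nest_center","push_face","grip_top","foot"):
    rs=[o[2] for o in obs if o[0]==n]
    if len(rs)>1: print(n,*tri(rs))
print(env.read_state()["time_s"])
a=[cv2.imread(f"pics/{n}.png")[:, :] for n in("w0","w1","p0","p1")]
cv2.imwrite("pics/mos.png",cv2.resize(np.vstack([np.hstack(a[:2]),np.hstack(a[2:])]),(800,500),interpolation=cv2.INTER_AREA))
E
```

```text
[[-0.2  1.   0. ]
 [ 1.   0.2  0. ]
 [ 0.   0.  -1. ]]
[-0.2  0.2  1.7 -0.   1.3 -0.4]
0 nest_center [322.2 143.8] 0.96 [528.3 -87.9  24. ]
0 push_face [325.3  84.1] 0.85 [516.6   0.6  40. ]
0 grip_top [226.1 290.1] 0.91 [ 451.4 -230.6  227. ]
0 press [321.7 222.9] 0.57 [ 552.2 -222.3    0. ]
0 boot [325.7 143.7] 0.93 [533.5 -86.8  24. ]
0 foot [323.6 247.7] 0.73 [ 554.6 -222.3   97. ]
mask [323.9, 153.2] 1290
[-0.   0.1  1.8 -0.   1.2 -0.2]
1 nest_center [327.9 222.2] 0.82 [530.3 -90.9  24. ]
1 push_face [329.3 166.4] 0.95 [514.6   2.   40. ]
1 grip_top [328.2 225.1] 0.73 [512.5 -18.7 227. ]
1 press [328.6 281.5] 0.71 [ 555.8 -215.3    0. ]
1 boot [330.1 218.3] 0.74 [532.5 -83.7  24. ]
1 foot [330.6 322.2] 0.93 [ 560.5 -233.4   97. ]
mask [331.3, 228.7] 1291
plate [328.1, 126.6] [468.6 341.3   0. ]
[330.9, 126.8] 1877 [472.1 342.    6. ]
plate [316.7, 169.9] [474.9 341.8   0. ]
[312.3, 168.9] 2351 [469.5 343.2   6. ]
end_plate [471.9 340.8  -6.5] [3.1, 3.1]
boot [533.9 -88.2  11.3] [0.1, 0.1]
nest_center [528.6 -86.4  36.6] [0.6, 0.6]
push_face [515.8   1.   33.4] [0.8, 0.8]
grip_top [512.8  81.9 595.3] [49.8, 49.8]
foot [ 552.5 -205.2  132.9] [1.4, 1.4]
7.9333
```

View pics/mos.png

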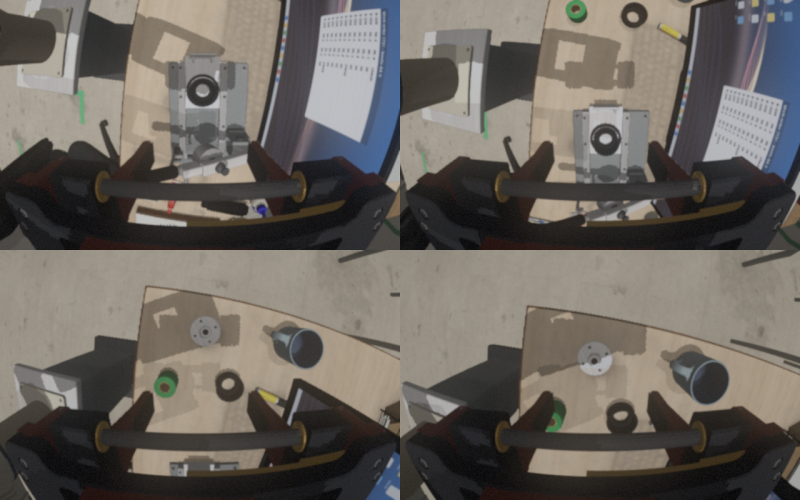

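The mosaic shows the press scene in w0 and w1, and the plate with its spigot up and the area around it free in p0 and p1. Next I'll fit the disc and boot outlines to the masks, and fit the press pose.

```bash
cat >> h.py <<'E'
from scipy.optimize import minimize, least_squares
def proj(X, st):
    p=env.camera_params("wrist"); T=np.eye(4); T[:3,:3]=R.from_quat(st["orientation"]).as_matrix(); T[:3,3]=st["tool_pos"]
    M=np.linalg.inv(T@np.array(p["tool_from_camera"])); c=X@M[:3,:3].T+M[:3,3]; c=c*[1,-1,-1]
    h=np.hypot(c[:,0],c[:,1]); k=p["fx"]*np.arctan2(h,c[:,2])/np.maximum(h,1e-9)
    return np.c_[c[:,0]*k+p["cx"],c[:,1]*k+p["cy"]]
_a=np.linspace(0,2*np.pi,60,endpoint=False)
def circ(x,y,z,r): return np.c_[x+r*np.cos(_a),y+r*np.sin(_a),np.full(60,z)]
def fit_cyl(st,mask,parts,x0):
    """parts: (z,r) circles; hull of projection matched with the mask by overlap"""
    m=cv2.resize(mask.astype(np.uint8),None,fx=4,fy=4,interpolation=cv2.INTER_NEAREST)>0
    def cost(v):
        P=proj(np.vstack([circ(v[0],v[1],z,r) for z,r in parts]),st)
        h=cv2.convexHull(((P+.5)*4-.5).astype(np.float32)); g=np.zeros(m.shape,np.uint8)
        cv2.fillConvexPoly(g,np.round(h*16).astype(np.int32),1,shift=4); g=g>0
        return 1-(g&m).sum()/(g|m).sum()
    r=minimize(cost,x0,method="Nelder-Mead",options=dict(initial_simplex=np.array([x0,[x0[0]+6,x0[1]],[x0[0],x0[1]+6]]),xatol=.1,fatol=1e-4))
    return r.x,1-r.fun
E
python3 - <<'E'
from h import *
import pickle
np.set_printoptions(precision=2,suppress=True)
for i in range(2):
    st,m,c=pickle.load(open(f"mp{i}.pkl","rb"))
    m=cv2.morphologyEx(m.astype(np.uint8),cv2.MORPH_CLOSE,np.ones((9,9)))>0
    print("plate",c,*fit_cyl(st,m,[(0,33),(6,33)],[471,342]))
    st,m,c=pickle.load(open(f"m{i}.pkl","rb")); m=cv2.morphologyEx(m.astype(np.uint8),cv2.MORPH_CLOSE,np.ones((15,15)))>0
    print("boot",c,*fit_cyl(st,m,[(33,31.5),(67,31.5)],[532,-86]), *fit_cyl(st,m,[(67,31.5)],[532,-86]))
obs=pickle.load(open("obs.pkl","rb"))
loc=dict(nest_center=(0,130,24),push_face=(0,218,40),grip_top=(-105,0,227),press=(0,0,0),foot=(0,0,97))
def f(v):
    out=[]; c,s=np.cos(v[2]),np.sin(v[2])
    for n,w,(o,d),cf in obs:
        if n in loc:
            a=np.array(loc[n]); X=np.array([v[0]+c*a[0]-s*a[1],v[1]+s*a[0]+c*a[1],a[2]])
            out+=list(np.cross(X-o,d))
    return np.array(out)
r=least_squares(f,[550,-215,.18],loss="soft_l1",f_scale=4); print(r.x)
print(f(r.x).reshape(-1,3),[o[:2] for o in obs if o[0] in loc])
E
```

```text
plate 0.75 [468.96 337.3 ] 0.9684292835499951
boot 0.86 [530.92 -88.48] 0.8215976441644611 [530.75 -87.82] 0.8244251790425933
plate 0.96 [468.97 337.  ] 0.9559684398065665
boot 0.86 [530.61 -87.81] 0.9579540528825314 [530.01 -85.54] 0.8551113278075736
[ 555.02 -215.93    0.18]
[[  0.11   3.44  -0.37]
 [  2.06  -0.57  -0.05]
 [  3.22   0.22  -0.96]
 [ -5.98   2.65  -1.42]
 [ -5.77   0.34  -0.71]
 [ -2.7    1.38  -0.76]
 [  3.36   1.4   -0.04]
 [201.11 -56.63  40.52]
 [  0.55  -0.68   0.48]
 [-13.53  -4.21   0.86]] [('nest_center', 'wrist0'), ('push_face', 'wrist0'), ('grip_top', 'wrist0'), ('press', 'wrist0'), ('foot', 'wrist0'), ('nest_center', 'wrist1'), ('push_face', 'wrist1'), ('grip_top', 'wrist1'), ('press', 'wrist1'), ('foot', 'wrist1')]
```

```bash
python3 - <<'E'
from h import *
np.set_printoptions(precision=2,suppress=True)
env.set_gripper(50)
env.move_l((469,337.1,60)); print(env.move_l((469,337.1,9),rate=60,f_stop=6), env.read_state()["tool_pos"])
env.set_gripper(0); s=env.read_state(); print(s["width"],s["grip_force"],s["tool_pos"],s["force"])
env.move_l((469,337.1,140)); s=env.read_state(); print(s["width"],s["force"],s["time_s"])
env.reach((530.8,-88.1,130),quat(.18)); env.hold(.3); s=env.read_state(); print(s["tool_pos"],s["time_s"],s["width"])
im=env.camera("wrist"); cv2.imwrite("pics/g.png",im); t=env.camera("top")
m=env.trace("wrist","end_plate"); print([(k["xy"],k["confidence"],k["mask"].sum()) for k in m])
if m:
    import pickle; pickle.dump((s,m[0]["mask"]),open("mg.pkl","wb"))
cv2.imwrite("pics/g2.png",np.hstack([cv2.resize(im[60:300,200:440],(400,400)),cv2.resize(t[150:270,275:395],(400,400))]))
E
```

```text
False [469.22 337.25   9.23]
22.372684161504857 30.00037908554077 [469.1  337.19   9.19] [ 0.55 -0.15  2.37]
22.081371134940067 [-0.19  0.12 -0.98] 12.3417
[530.97 -87.5  130.03] 14.225 22.09770379879743
[([321.2, 224.2], 0.88, np.int64(6761))]
```

View pics/g2.png

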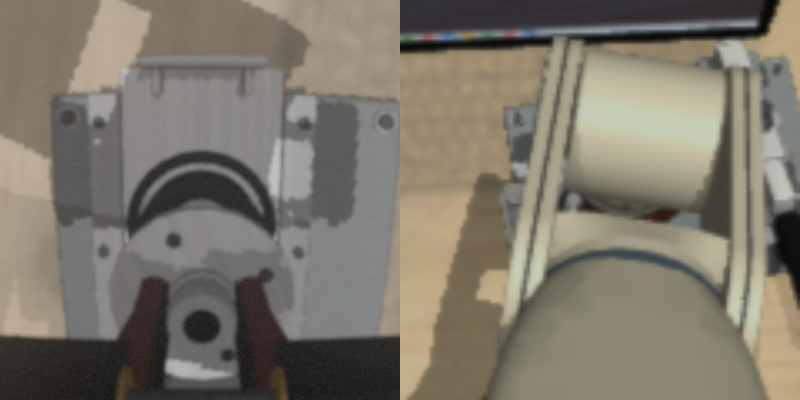

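The left crop shows the plate level in the fingers over the boot, with its spigot at crop (202,325) in line with the nest ring at x≈199. I'll measure the fore-aft offset of the plate in the hand from its front rim arc before lowering.

```bash
python3 - <<'E'
from h import *
import pickle
np.set_printoptions(precision=2,suppress=True)
s,m=pickle.load(open("mg.pkl","rb"))
# front arc: topmost mask pixel per column
cols=[c for c in range(640) if m[:,c].any()]; top={c:np.argmax(m[:,c]) for c in cols}
c0,c1=min(cols),max(cols); print(c0,c1)
pts=np.array([at_z(*ray("wrist",(c,top[c]-.5),s),s["tool_pos"][2]-3) for c in cols if c0+6<c<c1-6])
r=least_squares(lambda v:np.hypot(pts[:,0]-v[0],pts[:,1]-v[1])-33,s["tool_pos"][:2],loss="soft_l1")
print(r.x,np.abs(r.fun).mean(), r.x-s["tool_pos"][:2])
r2=least_squares(lambda v:np.hypot(pts[:,0]-v[0],pts[:,1]-v[1])-v[2],[*s["tool_pos"][:2],33],loss="soft_l1");print(r2.x)
g=cv2.imread("pics/g.png")
E
```

```text
266 376
[531.04 -86.46] 0.3205086049216566 [0.07 1.04]
[530.69 -84.44  31.19]
```

```bash
python3 - <<'E'
from h import *
import pickle
np.set_printoptions(precision=2,suppress=True)
x,y=531.0,-88.8
env.move_l((x,y,85),rate=100); print(env.move_l((x,y,73),rate=20,f_stop=3)); s=env.read_state(); print(s["tool_pos"],s["force"])
env.set_gripper(40); env.move_l((x,y,150),rate=120)
o=np.array([-np.sin(.18),np.cos(.18)])
env.move_l((x+130*o[0],y+130*o[1],230),rate=250); env.hold(.2)
s=env.read_state(); im=env.camera("wrist"); cv2.imwrite("pics/a.png",im)
m=env.trace("wrist","end_plate"); b=env.trace("wrist","boot"); r=env.pinpoint("wrist","end_plate"); pf=env.pinpoint("wrist","push_face")
pickle.dump((s,m[0]["mask"] if m else None,b[0]["mask"] if b else None),open("ma.pkl","wb"))
if m: mm=cv2.morphologyEx(m[0]["mask"].astype(np.uint8),cv2.MORPH_CLOSE,np.ones((9,9)))>0; print("plate",m[0]["confidence"],fit_cyl(s,mm,[(67,33),(73,33)],[531,-88]))
if r: print(at_z(*ray("wrist",r[0]["xy"],s),67))
if pf: print("push",at_z(*ray("wrist",pf[0]["xy"],s),40))
u=np.mean(proj(np.array([[531,-88,70.]]),s),0); print(u,s["time_s"])
c=im[max(0,int(u[1])-70):int(u[1])+70,int(u[0])-90:int(u[0])+90]; cv2.imwrite("pics/ac.png",cv2.resize(c,None,fx=4,fy=4,interpolation=cv2.INTER_CUBIC))
E
```

```text
True
[531.23 -88.88  76.16] [-0.82  0.79  4.14]
plate 0.94 (array([531.05, -87.88]), np.float64(0.7189206742833525))
[533.57 -85.03  67.  ]
push [514.54  -1.5   40.  ]
[321.47 283.9 ] 17.6833
```

View pics/ac.png

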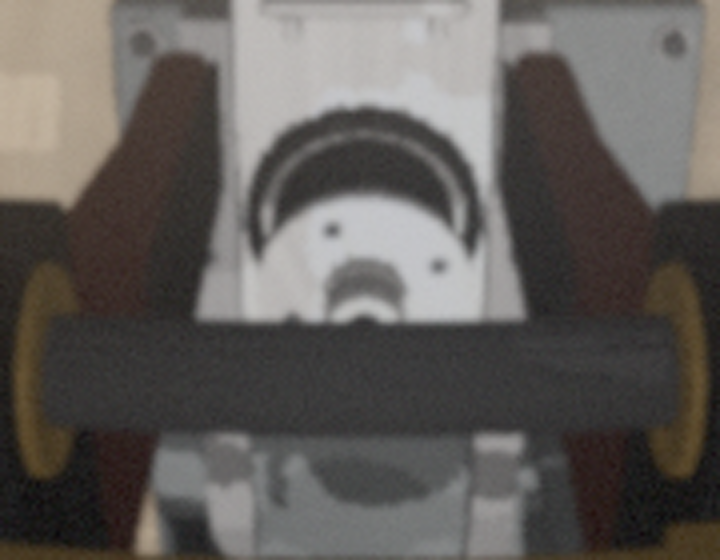

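The plate sits on the boot and is left-right symmetric in the nest, but the gripper bar hides half of it. I'll check from higher up.

```bash
python3 - <<'E'
from h import *
import pickle
np.set_printoptions(precision=2,suppress=True)
env.move_l((512,-20,330),rate=250); env.hold(.2)
s=env.read_state(); im=env.camera("wrist"); cv2.imwrite("pics/b.png",im)
m=env.trace("wrist","end_plate")
mm=cv2.morphologyEx(m[0]["mask"].astype(np.uint8),cv2.MORPH_CLOSE,np.ones((9,9)))>0; print("plate",m[0]["confidence"],fit_cyl(s,mm,[(67,33),(73,33)],[531,-88]))
u=proj(np.array([[531,-88,70.]]),s)[0]; print(s["time_s"])
v=u-[50,45]; v=np.round(v).astype(int); c=cv2.resize(im[v[1]:v[1]+90,v[0]:v[0]+100],None,fx=6,fy=6,interpolation=cv2.INTER_CUBIC)
for X,col in((circ(531.7,-88,33,34),(0,0,255)),(circ(530.8,-88.1,73,33),(0,255,0))):
    P=((proj(X,s)-v+.5)*6).astype(np.int32); cv2.polylines(c,[P],True,col,1)
cv2.imwrite("pics/bc.png",c)
E
```

```text
plate 0.82 (array([530.32, -88.11]), np.float64(0.9347662708552533))
18.75
```

View pics/bc.png

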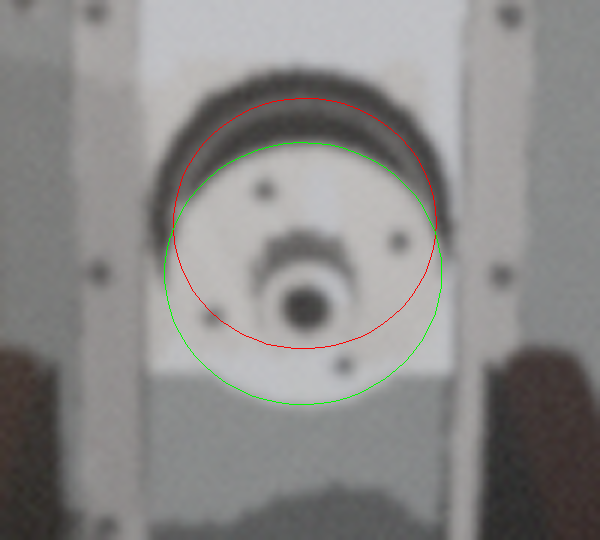

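The plate outline (green model at 530.8, −88.1) matches the image and coincides with the fitted boot centre to about 0.5 mm. It's centred, so I'll push the shuttle in.

```bash
python3 - <<'E'
from h import *
np.set_printoptions(precision=2,suppress=True)
yaw=.18; o=np.array([-np.sin(yaw),np.cos(yaw)]); n=np.array([531.2,-88.1])
P=lambda d,z:(*(n+o*d),z)
env.set_gripper(0)
env.reach(P(130,150),quat(yaw)); env.move_l(P(130,32),rate=150); print(env.move_l(P(108,32),rate=40,f_stop=5))
print(env.move_l(P(-25,32),rate=35,f_stop=7)); s=env.read_state(); print(s["tool_pos"],s["force"],s["time_s"],(s["tool_pos"][:2]-n)@o)
print(env.move_l(P(-38,32),rate=15,f_stop=8)); s=env.read_state(); print(s["tool_pos"],s["force"],s["time_s"],(s["tool_pos"][:2]-n)@o)
E
```

```text
False
False
[ 535.77 -112.69   32.01] [-0.57  1.34 -1.59] 25.9583 -25.007227938715314
True
[ 536.27 -117.08   31.81] [-0.25  1.15  0.18] 26.4417 -29.41613806143119
```

```bash
python3 - <<'E'
from h import *
np.set_printoptions(precision=2,suppress=True)
yaw=.18; o=np.array([-np.sin(yaw),np.cos(yaw)]); n=np.array([531.2,-88.1])
P=lambda d,z:(*(n+o*d),z)
print(env.move_l(P(-38,32),rate=12,f_stop=12)); s=env.read_state(); print(s["tool_pos"],s["force"],s["time_s"],(s["tool_pos"][:2]-n)@o)
env.move_l(P(0,32),rate=120); env.move_l(P(0,230),rate=250); env.move_l(P(-20,330),rate=250); env.hold(.2)
s=env.read_state(); im=env.camera("wrist"); cv2.imwrite("pics/c.png",im)
for t in("push_face","end_plate","nest_center","foot","grip_top"):
    r=env.pinpoint("wrist",t)
    if r: print(t,r[0]["xy"],r[0]["confidence"],at_z(*ray("wrist",r[0]["xy"],s),dict(push_face=40,end_plate=67,nest_center=24,foot=97,grip_top=227)[t]))
print(s["time_s"]); cv2.imwrite("pics/cc.png",cv2.resize(im[80:330,200:450],(750,600)))
E
```

```text
True
[ 535.5  -117.13   31.24] [-0.18  0.09 -0.05] 26.8 -29.33054281191453
push_face [322.4, 173.2] 0.91 [ 537.45 -124.57   40.  ]
end_plate [323.2, 235.1] 0.75 [ 554.43 -210.51   67.  ]
grip_top [223.1, 297.5] 0.81 [ 451.84 -236.1   227.  ]
28.8917
```

View pics/cc.png

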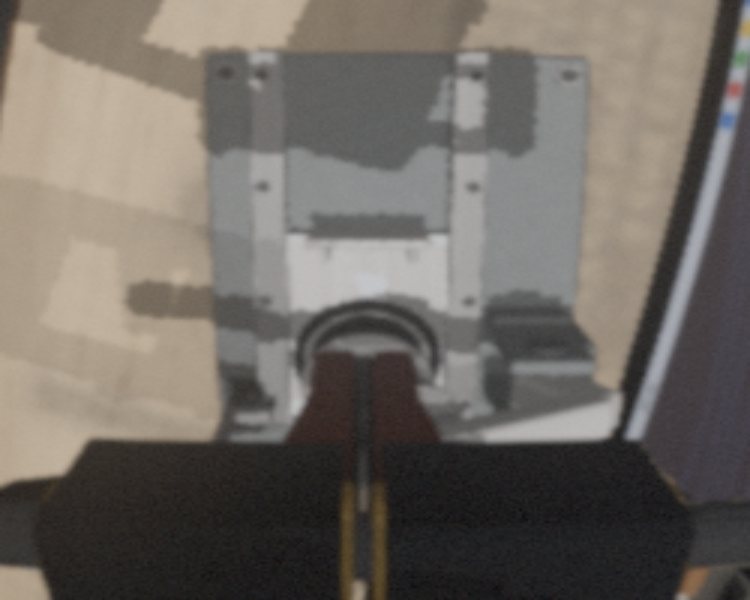

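The shuttle shows in under the foot with the push plate's top edge at crop (370,225). The pinpoint gives about 127 mm of travel, so I'll push again more firmly to be sure it's against its stop.

```bash
python3 - <<'E'
from h import *
np.set_printoptions(precision=2,suppress=True)
yaw=.18; o=np.array([-np.sin(yaw),np.cos(yaw)]); n=np.array([531.2,-88.1])
P=lambda d,z:(*(n+o*d),z)
env.move_l(P(-5,150),rate=250); env.move_l(P(-5,30),rate=200); env.move_l(P(-26,30),rate=60)
d=-26
while d>-37:
    d-=1; hit=env.move_l(P(d,30),rate=15,f_stop=25); s=env.read_state(); print(d,hit,s["force"],(s["tool_pos"][:2]-n)@o)
    if hit or abs(s["force"][1])>15: break
print(s["time_s"])
E
```

```text
-27 False [ 0.1  -1.05  0.25] -26.857079680319227
-28 False [ 0.54 -0.22 -0.11] -27.92019157394401
-29 False [0.3  0.95 0.52] -29.050770151366372
-30 False [-0.03  4.98  1.24] -29.38501630085663
-31 False [ 0.1  10.48  2.06] -29.466030445067453
-32 False [ 0.49 17.58  4.97] -29.51153430151967
32.8167
```

It's firmly against the stop: 17 N gives no further motion and the face is where it was. Next I'll press the arm down.

```bash
python3 - <<'E'
from h import *
np.set_printoptions(precision=2,suppress=True)
yaw=.18; o=np.array([-np.sin(yaw),np.cos(yaw)]); n=np.array([531.2,-88.1])
P=lambda d,z:(*(n+o*d),z)
env.move_l(P(0,30),rate=100); env.move_l(P(0,290),rate=300)
g=(451.3,-234.5)
env.move_l((*g,290),rate=250); env.move_l((*g,240),rate=100)
for z in (225,200,175,150,130,120,116,113,110.5,108):
    hit=env.move_l((*g,z),rate=40,f_stop=45); s=env.read_state(); print(z,hit,s["tool_pos"],s["force"])
    if hit or (z<120 and s["force"][2]>32): break
env.hold(.3); print(env.read_state()["time_s"])
E
```

```text
225 False [ 451.44 -234.48  224.95] [1.21 0.65 0.31]
200 False [ 451.32 -234.33  199.96] [-0.21  2.01  1.97]
175 False [ 451.22 -234.37  174.96] [-1.27  1.55  2.2 ]
150 False [ 451.22 -234.4   149.94] [-2.94 -0.02  4.03]
130 False [ 450.59 -234.64  129.57] [-5.18 -1.3   7.83]
120 False [ 450.68 -234.54  119.43] [-4.28 -0.3   5.06]
116 False [ 450.49 -234.64  116.04] [-7.95 -1.1  14.34]
113 False [ 450.1  -234.67  113.18] [-9.13 -2.06 16.38]
110.5 False [ 449.95 -234.74  111.41] [-12.7   -0.97  24.03]
108 False [ 449.92 -234.83  110.15] [-17.08  -0.03  39.7 ]
40.9667
```

Hard stop reached at 40 N on the fingertips. I'll rise slowly, check that the catch holds, and look.

```bash
python3 - <<'E'
from h import *
np.set_printoptions(precision=2,suppress=True)
g=(451.3,-234.5)
env.move_l((*g,122),rate=20); s=env.read_state(); print(s["tool_pos"],s["force"])
env.move_l((*g,140),rate=40); print(env.read_state()["force"])
env.move_l((*g,300),rate=200); env.move_l((480,-60,330),rate=250); env.hold(.2)
s=env.read_state(); w=env.camera("wrist"); r=env.pinpoint("wrist","grip_top"); a=env.camera("scene"); t=env.camera("top")
if r: print("grip",r[0]["confidence"],at_z(*ray("wrist",r[0]["xy"],s),118))
for c in("scene","top"):
    for n in("grip_top","foot","end_plate"):
        q=env.pinpoint(c,n); print(c,n,[(k["xy"],round(k["confidence"],2)) for k in q[:1]])
cv2.imwrite("pics/e.png",np.hstack([cv2.resize(w[150:290,240:380],(400,500)),cv2.resize(a[150:270,290:410],(400,500))]))
print(s["time_s"])
E
```

```text
[ 451.27 -234.37  121.58] [-1.09  0.66  0.03]
[0.26 0.04 0.21]
scene grip_top [([386.8, 202.8], 0.77)]
scene foot [([342.5, 195.6], 0.7)]
scene end_plate [([343.1, 194.4], 0.42)]
top grip_top [([393.9, 252.4], 0.61)]
top foot []
top end_plate []
44.4333
```

View pics/e.png

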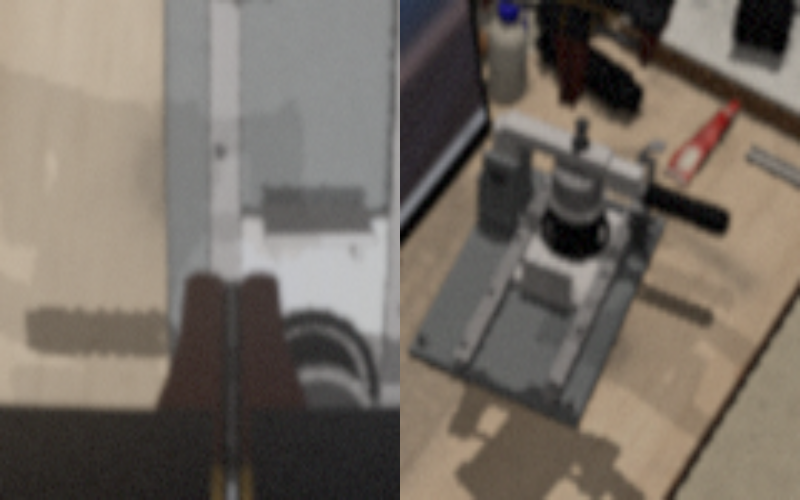

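The scene view shows the arm level with its grip at crop (690,207), and the foot down over the plate on the boot at (578,200). The catch is holding with the robot clear.

```bash
python3 -c "
from h import *
print(tri([ray('scene',(386.8,202.8)),ray('top',(393.9,252.4))]))
print(env.sign_off())"
```

```text
(array([ 400.4071986 , -250.90173621,   90.90643747]), [9.6, 9.6])
the job is handed in; nothing more can be done
None
```

The job is handed in: the plate was laid centred on the boot to within about 0.5 mm, the shuttle is against its stop, and the arm stayed down after I let go of it. The plate's centring was not measured again after the shuttle push.

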